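# Clamp the walnut blank with the long T-key

### The job

Take the long T-key out of its wooden stand and lower it down the deep shaft of the low clamp until it drops fully home over the square stem at the bottom, feeling gently for the square rather than forcing it. Turn it clockwise, seen from above, until the sprung jaw holds the walnut blank firmly against the fence without crushing it, moving jaw and blank with the key alone. Then let go, leave the key standing in the shaft, and leave the other things on the bench alone.

Things in the scene. Friction and masses are not known exactly. Their poses are not given: they have to be found in the camera images.
- key: T-key, loose, about 0.3 kg, upright in the stand at the start. Origin: centre of its open foot, z up the shank. A square socket opens at the foot: 22 mm square inside, 24 mm deep, walls 3 mm, sides along the key's x and y; its corners turn within a 36 mm circle. Above it a collar 27 mm across to 34 mm, then a round shank 12 mm across
- key_bar (a point): middle of the key's black cross bar, 152 mm above its foot; the bar is 90 mm long along the key's x, 14 mm thick along y, 24 mm high, with flat sides to grip
- stand: wooden block 90 x 90 x 70 mm fixed to the bench, origin at the centre of its underside; an upright square hole 40 mm wide in the middle, its floor 10 mm above the bench, where the key's foot stands at the start
- clamp: low steel clamp fixed to the bench; origin on the shaft's axis at bench level, z up. A grey tower 64 x 64 mm, 120 mm high, stands about the origin; down its middle goes a square shaft 40 mm wide (sides along the clamp's x and y). A bed 10 mm thick runs out along the clamp's +y to 210 mm, under jaw, blank and fence
- shaft_mouth (a point): centre of the shaft's open top, 120 mm above the bench, axes as the clamp's
- stem_top (a point): top of the drive stem on the shaft's axis, 37 mm above the bench: a blunt cone 9 mm high that helps centre the socket, on a 20 mm square whose angle is random and not reported (axes here are the clamp's). Socket turned wrong: the foot stops on the square's corners 28 mm above the bench. Sides agreeing within about 5 degrees (every quarter turn): it drops till the foot is 13 mm above the bench
- jaw: dark steel jaw block 96 x 10 x 56 mm that slides along the clamp's y (towards the blank), 44 mm from the shaft's axis when open, origin at the centre of its front, 40 mm above the bench; travel 22 mm. The stem, turned clockwise seen from above, drives it 10 mm per rad; that takes 0.12 N m plus 0.01 N m per N of jaw force, and the stem stays where it is left
- jaw_face (a point): centre of the pressing face of the jaw's bright steel front plate (96 x 6 x 56 mm), carried on springs 14 mm ahead of the jaw block's front; pressed back by the blank it gives 1 mm per 6 N, at most 7 mm, so the gap behind it shows the jaw force
- fence: dark steel block 100 x 20 x 50 mm fixed across the bed, at a varying distance from the jaw, origin at the centre of its underside; its face towards the jaw is 10 mm from the origin along -y
- board: walnut blank 100 x 70 x 45 mm (x, y, z), about 0.24 kg, loose on the bed between jaw and fence with 4 to 10 mm of play in all; origin at the centre of its underside. Firmly held means a jaw force of about 12 N (the springs pressed back 2 mm); it is crushed at 30 N
- sander: round hand sander, 125 mm across, 116 mm high, origin under its centre; leave it alone
- sanding_block: cork sanding block 110 x 62 x 28 mm, origin under its centre; leave it alone
- glue: yellow glue bottle 60 mm across, 170 mm high, origin under its centre; leave it alone

How it is judged:
On the way, in this order (a step that is already met when the one before it is completed fails the run):
1. the key's socket is fully home over the stem at the bottom of the shaft (z of key in the frame of clamp below 0.017 m and horizontal distance between key and clamp below 0.005 m), for 0.1 s.
2. the jaw presses the blank firmly, with 8 N or more (contact force between jaw and board above 8 N), for 0.2 s.
At the end, for the whole second after the job is handed in: The blank is held between jaw and fence (the jaw still presses it with over 2 N and it presses the fence with over 1.5 N), at rest, and the released key stands in the shaft over the stem: foot within 20 mm of bench level and 6 mm of the axis, leaning under 0.2 rad (contact force between jaw and board above 2 N and contact force between board and fence above 1.5 N and z of key in the frame of clamp below 0.02 m and horizontal distance between key and clamp below 0.006 m and angle between key's own z axis and vertical below 0.2 rad and linear speed of key below 0.02 m/s and linear speed of board below 0.01 m/s); the robot touches nothing.
It fails at once if the key is forced on the stem with more than 45 N (contact force between key and stem above 45 N).
It fails at once if the blank is crushed by more than 30 N of jaw force (contact force between jaw and board above 30 N).
It fails at once if the robot pushes the jaw or the blank itself (contact force between any of the arm, the fingers and jaw above 1 N or contact force between any of the arm, the fingers and board above 1 N).
It fails at once if the sander, sanding block or glue bottle is moved more than 30 mm (distance of any of sander, sanding_block, glue from where it was at the start of the episode above 0.03 m).
It also fails if it takes over 72 s, if anything falls off the work surface, if the arm or the gripper's body presses on something with over 40 N, if the wrist force passes 120 N, or if a joint passes its speed limit or range.

### The arm

A 6-joint arm with a two-finger parallel gripper is mounted at the origin on the work surface. World frame = base frame: x ahead of the robot, y to its left, z up, the work surface at z = 0. Lengths are in m, angles in rad, forces in N, time in s.
With the tool pointing down it reaches from about 0.35 to 0.85 m from the base axis. Payload 8.1 kg.
Tool frame: the origin (TCP) lies on the mounting face of the last link; the fingertips stand 186 mm ahead of it and the grasp point (between the pads) lies 167 mm ahead of it; z points along the fingers, y is the line along which they close (so a half turn about z gives the same grasp; the last joint's range is limited). The gripper opens to 93 mm and grips with 3 to 60 N. Pads are 15 mm wide; open, the fingers measure 128 mm over their backs; the gripper's body (75 mm by 188 mm) begins 65 mm behind the grasp point.
Start: joints at [-1.224, 0.13, 1.488, -0, 1.523, -0.085], TCP at [0.251, -0.545, 0.405] pointing down, gripper open.
Joint ranges: [-2.96, 2.96], [-0.89, 2.26], [0.02, 2.5], [-1.34, 4.48], [0, 2.73], [-2.66, 2.66]. Speed limits (rad/s): [2.39, 2.39, 2.79, 3.14, 3.14, 3.14].

### API

Orientations are given as a rotation vector (axis times angle).
In Python, from plant import * gives the robot as it stands. The module is installed in compiled form; this text tells all that it offers.
- The arm moves only by the tool arm_command, never from a script. Its argument "increments" is a list of rows, each a list of 6 numbers: the shift along the tool's x, y, z in units of 0.2 m (1.0 is 0.2 m), then the turn, a rotation vector about the tool's x, y, z in units of pi rad (1.0 is pi rad). A call has exactly 5 rows; each row is the pose to reach, as a shift and turn from the pose commanded when the call began, along the tool's axes at that moment, turning the shorter way round; what a row does not reach only later rows make up. A row lasts 1/8 s, in which the tool goes at most 62.5 mm and 10.7 degrees, less where a joint would pass 70% of its speed; a pose out of reach is approached as far as the arm can. A call with a number of a shift or a turn outside -1 to 1 is refused whole. A call with a gripper value outside its range is refused whole. "fingers" is the closure, from -1 (fully open) to 1 (shut), set as the call begins (left out, the last holds). The fingers move at their own pace and stop on an object; "force" is the grip in N (left out, the last holds). Time passes only in rows, so rows that repeat a pose let the fingers close, or fill a call up. It gives the time, the measured TCP pose, the force, the opening and the grip force at its end, in the units of the state.
- read_state(): the state, without advancing time (a new reading comes with each control period).
- read_camera(name): name is "side" or "top" or "wrist"; returns a dict with "image" (384x512x3 uint8, red, green, blue), "fx", "fy", "cx", "cy" (pixels), "T" (4x4, takes a point from camera to world coordinates). Camera axes: x right, y down, z forward; pixel columns grow to the right and rows downward; lengths in m; the calibration is good to about 2 mm. A picture is of the moment at which its call begins. There is no depth.
- close_job(): hands the job in; it is judged then, once.
The state is a dict: "t": time; "q": joint angles; "dq": joint speeds; "joint_torque": joint torques, N m; "tool_pos": TCP position; "orientation": TCP orientation; "force": force on the tool from outside, world axes, zero at the start; "wrist_torque": the same for the moment, N m; "opening": finger opening in m; "gripper_force": force on a finger pad.
Only numpy, scipy, OpenCV 4.12 (cv2) and the standard library are available. Lean on these libraries where they do the work, as an engineer would, in place of code of your own. Each camera call takes 0.05 s, during which the arm holds its last target. There are 200 camera calls.

## Working session

There is one attempt and no reset: what is moved stays moved. The work goes in short steps, Python scripts to look and compute and a tool call to move; the robot and the scene stay as the last step left them, time stands still between calls to the robot, and variables do not carry over. Pictures are saved under pics/ and viewed, at most 10 in all, crops included, and the job is handed in when it is done.

Besides the shell and the picture viewer there is one more tool, called after "Call:" as name([rows], argument=value, ...), one row to a line, values as JSON. arm_command: Moves the arm, as the interface text tells. Shifts and turns lie within -1 to 1; 1 stands for 0.2 m of shift or pi rad of turn. Its arguments: {"type":"object","properties":{"increments":{"type":"array","items":{"type":"array","items":{"type":"number","minimum":-1,"maximum":1}}},"fingers":{"type":"number"},"force":{"type":"number"}},"required":["increments"]}

```bash
mkdir -p pics
cat > h.py <<'E'
from plant import *
import numpy as np, cv2
from scipy.spatial.transform import Rotation as R
def shot(n,f=None):
    c=read_camera(n)
    if f: cv2.imwrite('pics/'+f,c['image'][:,:,::-1])
    return c
def ray(c,u,v):
    T=np.array(c['T']); d=T[:3,:3]@np.array([(u-c['cx'])/c['fx'],(v-c['cy'])/c['fy'],1]); return T[:3,3],d/np.linalg.norm(d)
def plane(c,u,v,z):
    o,d=ray(c,u,v); return o+d*(z-o[2])/d[2]
def tri(rs):
    A=sum(np.eye(3)-np.outer(d,d) for o,d in rs); b=sum((np.eye(3)-np.outer(d,d))@o for o,d in rs)
    p=np.linalg.solve(A,b); return p,[np.linalg.norm(np.cross(p-o,d)) for o,d in rs]
def proj(c,p):
    T=np.array(c['T']); q=T[:3,:3].T@(np.array(p)-T[:3,3]); return c['fx']*q[0]/q[2]+c['cx'],c['fy']*q[1]/q[2]+c['cy']
E
python3 - <<'E'
from h import *
import pickle
cs={n:shot(n) for n in('top','side','wrist')}
pickle.dump(cs,open('c0.pkl','wb'))
for n in('top','side'):
    cv2.imwrite(f'pics/{n}0.png',cv2.resize(cs[n]['image'][:,:,::-1],(800,600),interpolation=cv2.INTER_CUBIC))
    print(n,cs[n]['fx'],np.round(cs[n]['T'],3))
s=read_state();print(s['t'],s['tool_pos'],s['orientation'],s['opening'])
E
```

```text
top 364.94363316352644 [[-0.025 -0.992  0.121  0.506]
 [-0.999  0.023 -0.023 -0.008]
 [ 0.02  -0.122 -0.992  0.81 ]
 [ 0.     0.     0.     1.   ]]
side 370.3846331713266 [[-0.977 -0.128  0.169  0.404]
 [-0.212  0.631 -0.746  0.667]
 [-0.012 -0.765 -0.644  0.697]
 [ 0.     0.     0.     1.   ]]
0.15 [ 0.25106263 -0.5447604   0.40392031] [-3.06728020e+00 -6.72675879e-01  2.79768704e-04] 0.0927329475786188
```

View pics/top0.png

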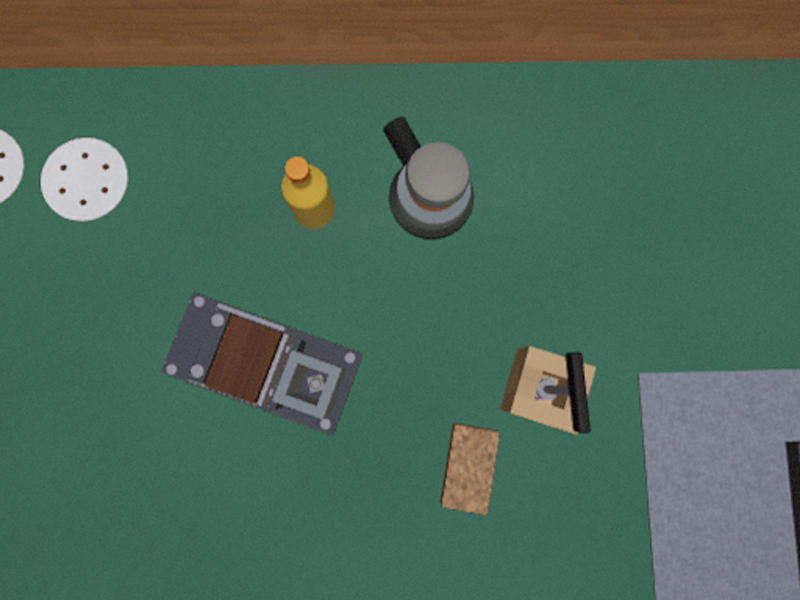

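View pics/side0.png

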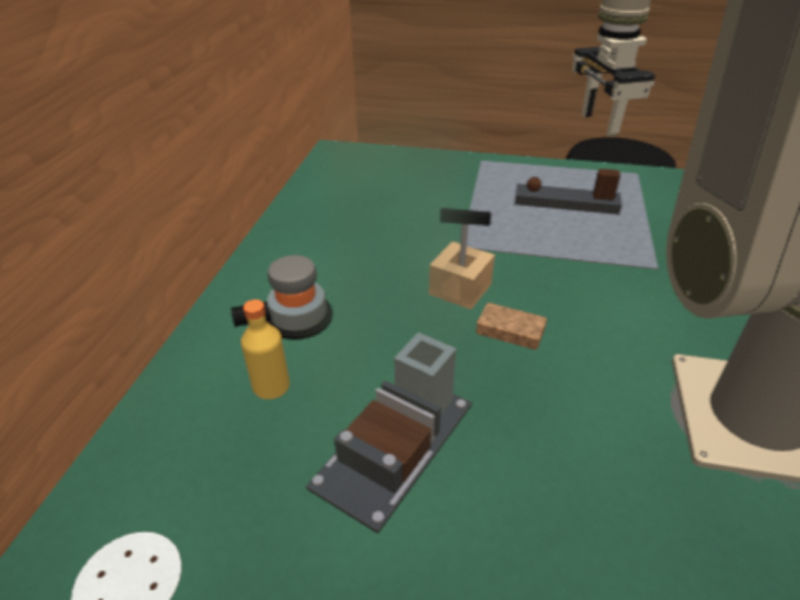

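The top view shows the key bar at about (578,392), the tower top at (308,384) with the stem visible at (316,383), and the jaw and blank to the left of the tower. In the side view the bar is at (465,216) and the tower mouth at (426,355), both in 800x600 pixels.

Run:
```python
from h import *
import pickle
cs=pickle.load(open('c0.pkl','rb'))
def bar(n,x0,x1,y0,y1,thr):
    im=cs[n]['image'][y0:y1,x0:x1].astype(int)
    m=(im.max(2)<thr).astype(np.uint8)
    k,l,st,ce=cv2.connectedComponentsWithStats(m); i=1+np.argmax(st[1:,4])
    ys,xs=np.where(l==i); r=cv2.minAreaRect(np.c_[xs,ys].astype(np.float32))
    return (r[0][0]+x0,r[0][1]+y0),r,len(xs)
s=512/800
t=bar('top',350,390,215,285,45); sd=bar('side',275,320,128,148,60)
print(t,sd)
p,e=tri([ray(cs['top'],*t[0]),ray(cs['side'],*sd[0])]);print('bar',p,e)
# axis dir of bar from top
b=cv2.boxPoints(t[1][0:3] if False else ((t[0]),t[1][1],t[1][2]))
P=[plane(cs['top'],u,v,p[2]+.012) for u,v in b];print(np.round(P,3))
# tower top
def ring(n,x0,x1,y0,y1):
    im=cs[n]['image'][y0:y1,x0:x1]; hsv=cv2.cvtColor(im,cv2.COLOR_RGB2HSV); print(n,im[(y1-y0)//2,::4].tolist())
ring('top',170,225,220,270); ring('side',248,298,212,245)
a=cs['top']['image'][200:280,165:235,::-1]; a=cv2.resize(a,None,fx=6,fy=6,interpolation=cv2.INTER_CUBIC)
b=cs['side']['image'][205:285,235:305,::-1]; b=cv2.resize(b,None,fx=5,fy=6,interpolation=cv2.INTER_CUBIC)
cv2.imwrite('pics/tow.png',np.hstack([a,b])[:, :800])
```

```text
((369.07519912719727, 250.99182891845703), ((19.075199127197266, 35.99182891845703), (51.00393295288086, 10.56818675994873), 83.79655456542969), 331) ((297.9644660949707, 138.49746227264404), ((22.964466094970703, 10.497462272644043), (30.066253662109375, 7.552187442779541), 4.085616588592529), 220)
bar [ 0.48131611 -0.22540181  0.16335646] [np.float64(0.00048687754460849646), np.float64(0.00048687754460841135)]
[[ 0.524 -0.21   0.175]
 [ 0.526 -0.229  0.175]
 [ 0.439 -0.233  0.175]
 [ 0.437 -0.214  0.175]]
top [[150, 146, 157], [80, 72, 70], [100, 108, 114], [126, 134, 141], [71, 70, 67], [71, 74, 71], [72, 73, 82], [115, 106, 106], [147, 145, 157], [140, 133, 136], [127, 134, 142], [123, 131, 139], [70, 71, 68], [69, 70, 81]]
side [[69, 111, 88], [87, 116, 101], [129, 140, 138], [113, 120, 116], [83, 85, 77], [82, 84, 76], [80, 83, 76], [79, 82, 74], [98, 104, 99], [128, 137, 135], [90, 93, 87], [68, 103, 83], [67, 107, 85]]
```

View pics/tow.png

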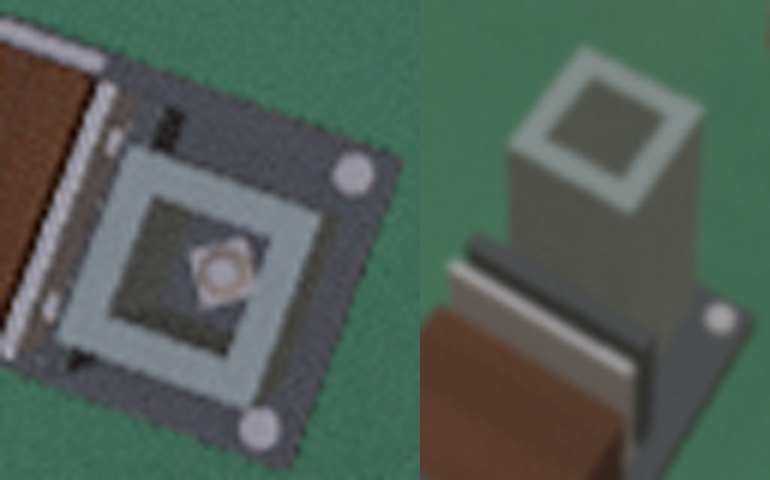

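The crop gives the tower-top corners at (133,147), (322,212), (250,408), (58,340) in the left panel and the matching corners in the right. The stem square is about (190,255), (243,237), (262,293), (207,308).

```bash
cat >> h.py <<'E'
def inc(p,yaw,grasp=.167):
    "increment to bring the grasp point to p, tool down, tool x at yaw (deg)"
    s=read_state(); Rc=R.from_rotvec(s['orientation']); a=np.radians(yaw)
    Rt=R.from_matrix(np.array([[np.cos(a),np.sin(a),0],[np.sin(a),-np.cos(a),0],[0,0,-1]]))
    tp=np.array(p)+[0,0,grasp]; d=Rc.inv().apply(tp-s['tool_pos'])/.2; w=(Rc.inv()*Rt).as_rotvec()/np.pi
    print('t',round(s['t'],2),'inc',np.round(d,4),np.round(w,4))
def st():
    s=read_state(); x=R.from_rotvec(s['orientation']).as_matrix()
    print('t %.2f'%s['t'],'gp',np.round(np.array(s['tool_pos'])+x[:,2]*.167,4),'yaw %.2f'%np.degrees(np.arctan2(x[1,0],x[0,0])),'q6 %.2f'%s['q'][5],'F',np.round(s['force'],2),'M',np.round(s['wrist_torque'],2),'op %.4f'%s['opening'],'g %.1f'%s['gripper_force'])
E
python3 - <<'E'
from h import *
import pickle
cs=pickle.load(open('c0.pkl','rb'))
T=[(165+(x+.5)/6-.5,200+(y+.5)/6-.5) for x,y in((133,147),(322,212),(250,408),(58,340))]
S=[(235+(x-420+.5)/5-.5,205+(y+.5)/6-.5) for x,y in((587,45),(705,108),(630,213),(510,147))]
# order: match by plane position
PT=np.array([plane(cs['top'],*t,.12) for t in T]);PS=np.array([plane(cs['side'],*t,.12) for t in S])
print(np.round(PT,3));print(np.round(PS,3))
c=[ray(cs['top'],*np.mean(T,0)),ray(cs['side'],*np.mean(S,0))];print('mouth',tri(c))
for i in range(4):
    d=PT[(i+1)%4]-PT[i];print(round(np.linalg.norm(d),4),round(np.degrees(np.arctan2(d[1],d[0])),1))
Q=[plane(cs['top'],165+(x+.5)/6-.5,200+(y+.5)/6-.5,.028) for x,y in((190,255),(243,237),(262,293),(207,308))]
print(np.round(np.mean(Q,0),4))
for i in range(4):
    d=Q[(i+1)%4]-Q[i];print('stem',round(np.linalg.norm(d),4),round(np.degrees(np.arctan2(d[1],d[0])),1))
inc([.481,-.225,.30],182.6);st()
E
```

```text
[[0.538 0.102 0.12 ]
 [0.516 0.043 0.12 ]
 [0.457 0.066 0.12 ]
 [0.479 0.125 0.12 ]]
[[0.515 0.041 0.12 ]
 [0.457 0.065 0.12 ]
 [0.481 0.124 0.12 ]
 [0.538 0.102 0.12 ]]
mouth (array([0.49743508, 0.08389274, 0.11983731]), [np.float64(0.0001246520993520252), np.float64(0.0001246520993521581)])
0.0627 -110.3
0.064 158.9
0.0632 69.3
0.0635 -21.6
[0.4971 0.0838 0.028 ]
stem 0.0196 -72.7
stem 0.0208 -161.8
stem 0.0199 103.7
stem 0.0196 17.4
t 0.15 inc [ 1.7133 -0.9714 -0.3138] [-1.00e-04 -6.00e-04 -8.77e-01]
t 0.15 gp [ 0.251  -0.5445  0.2369] yaw 24.74 q6 -0.09 F [ 0.62 -0.65  0.06] M [ 0.02  0.03 -0.01] op 0.0927 g 0.0
```

The measured heights check out: bar at 0.163 m, mouth at 0.120 m. The stem sides lie near 17 degrees. Next I move above the bar.

Call:
arm_command([
  [0.95,-0.5,-0.3,0,0,-0.29],
  [0.95,-0.5,-0.3,0,0,-0.29],
  [0.95,-0.5,-0.3,0,0,-0.29],
  [0.95,-0.5,-0.3,0,0,-0.29],
  [0.95,-0.5,-0.3,0,0,-0.29],
], fingers=-1, force=30)

```text
t: 0.78
tool_pos: [0.3835, -0.3726, 0.4659]
orientation: [2.449, 1.965, 0.001]
force: [-0.5, -0.6, 0.2]
opening: 0.093
gripper_force: 0.0
```

Call:
arm_command([
  [0,0,0,0,0,-0.29],
  [0,0,0,0,0,-0.29],
  [0,0,0,0,0,-0.29],
  [0,0,0,0,0,-0.29],
  [0,0,0,0,0,-0.29],
])

```text
t: 1.4
tool_pos: [0.3818, -0.3745, 0.4644]
orientation: [-1.341, -2.84, -0.0]
force: [-0.5, 0.0, 0.9]
opening: 0.0928
gripper_force: 0.0
```

```bash
python3 -c "
from h import *
st();inc([.481,-.225,.30],182.6)"
```

```text
t 1.40 gp [ 0.3817 -0.3744  0.2974] yaw 129.47 q6 -1.56 F [-0.55  0.05  0.87] M [-0.01 -0.12 -0.01] op 0.0928 g 0.0
t 1.4 inc [ 0.2618  0.8582 -0.013 ] [ 1.000e-04 -2.000e-04 -2.952e-01]
```

Call:
arm_command([
  [0.262,0.858,-0.01,0,0,-0.295],
  [0.262,0.858,-0.01,0,0,-0.295],
  [0.262,0.858,-0.01,0,0,-0.295],
  [0.262,0.858,-0.01,0,0,-0.295],
  [0.262,0.858,-0.01,0,0,-0.295],
])

```text
t: 2.02
tool_pos: [0.4823, -0.2246, 0.4663]
orientation: [0.074, -3.14, -0.001]
force: [-0.7, 0.3, -0.6]
opening: 0.0924
gripper_force: 0.0
```

```bash
python3 -c "
from h import *
st();inc([.481,-.225,.168],182.6)
c=shot('wrist','w1.png');print(proj(c,[.481,-.225,.174]))"
```

```text
t 2.02 gp [ 0.4822 -0.2245  0.2993] yaw -177.30 q6 -2.15 F [-0.71  0.29 -0.61] M [ 0.06 -0.14  0.03] op 0.0924 g 0.0
t 2.02 inc [ 0.0062 -0.0019  0.6567] [ 0.0001 -0.0002  0.0006]
(np.float64(253.04249582766968), np.float64(185.88555484471104))
```

View pics/w1.png

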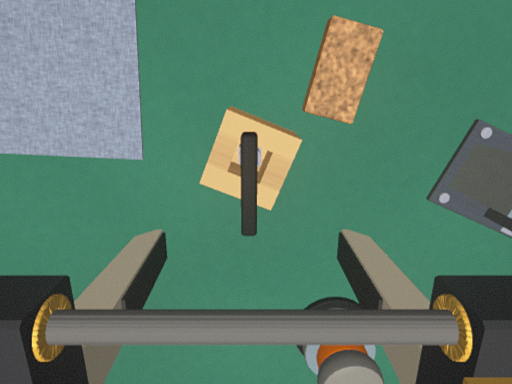

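The wrist view shows the bar centred at (249,184), against a predicted (253,186), and parallel to the fingers' plane. I descend and grip.

Call:
arm_command([
  [0.005,0,0.25,0,0,0],
  [0.005,0,0.45,0,0,0],
  [0.005,0,0.6,0,0,0],
  [0.005,0,0.67,0,0,0],
  [0.005,0,0.67,0,0,0],
])

```text
t: 2.7
tool_pos: [0.4806, -0.2256, 0.3321]
orientation: [0.059, -3.14, -0.001]
force: [-0.5, -0.5, 0.2]
opening: 0.0931
gripper_force: 0.0
```

Call:
arm_command([
  [0,0,0,0,0,0],
  [0,0,0,0,0,0],
  [0,0,0,0,0,0],
  [0,0,0,0,0,0],
  [0,0,0,0,0,0],
], fingers=1, force=35)

```text
t: 3.32
tool_pos: [0.4809, -0.2256, 0.3328]
orientation: [-0.061, 3.141, -0.0]
force: [-0.2, -0.1, 0.4]
opening: 0.0474
gripper_force: 0.0
```

```bash
python3 -c "
from h import *
st();shot('side','s1.png')"
```

```text
t 3.33 gp [ 0.4809 -0.2257  0.1658] yaw -177.76 q6 -2.15 F [-0.18 -0.09  0.39] M [ 0.07 -0.13  0.03] op 0.0474 g 0.0
```

Call:
arm_command([
  [0,0,0,0,0,0],
  [0,0,0,0,0,0],
  [0,0,0,0,0,0],
  [0,0,0,0,0,0],
  [0,0,0,0,0,0],
])

```text
t: 4.0
tool_pos: [0.4808, -0.2257, 0.3327]
orientation: [0.061, -3.141, -0.0]
force: [0.5, 0.7, -0.8]
opening: 0.0139
gripper_force: 35.0
```

Call:
arm_command([
  [0,0,-0.05,0,0,0],
  [0,0,-0.2,0,0,0],
  [0,0,-0.4,0,0,0],
  [0,0,-0.6,0,0,0],
  [0,0,-0.77,0,0,0],
])

```text
t: 4.62
tool_pos: [0.4807, -0.2255, 0.489]
orientation: [-0.062, 3.14, -0.001]
force: [-0.0, -0.5, -3.3]
opening: 0.0138
gripper_force: 35.0
```

```bash
python3 -c "
from h import *
st();inc([.4975,.084,.32],196.7)
c=shot('side');cv2.imwrite('pics/s2.png',c['image'][60:260,200:400,::-1])"
```

```text
t 4.62 gp [ 0.4808 -0.2256  0.322 ] yaw -177.76 q6 -2.15 F [-0.01 -0.51 -3.27] M [ 0.07 -0.12  0.08] op 0.0138 g 35.0
t 4.62 inc [-0.1446  1.5431  0.0091] [-0.0002  0.0003 -0.0803]
```

View pics/s2.png

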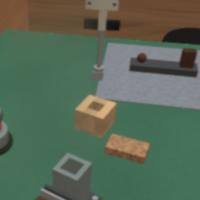

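The key hangs free above the stand. I carry it over to the tower.

Call:
arm_command([
  [-0.014,0.12,0,0,0,-0.008],
  [-0.029,0.3,0,0,0,-0.016],
  [-0.043,0.5,0,0,0,-0.024],
  [-0.058,0.7,0,0,0,-0.032],
  [-0.072,0.85,0,0,0,-0.04],
])

```text
t: 5.3
tool_pos: [0.4883, -0.0537, 0.4861]
orientation: [0.261, -3.13, -0.001]
force: [0.0, 0.0, -3.1]
opening: 0.0138
gripper_force: 35.0
```

```bash
python3 -c "
from h import *
st();inc([.4975,.084,.30],196.7)
c=shot('wrist')
import pickle;pickle.dump(c,open('c1.pkl','wb'))
a=c['image']
u,v=proj(c,[.4975,.084,.12]);print(u,v)
u,v=int(u),int(v)
cv2.imwrite('pics/w2.png',cv2.resize(a[max(v-75,0):v+75,max(u-75,0):u+75,::-1],None,fx=4,fy=4,interpolation=cv2.INTER_CUBIC))"
```

```text
t 5.30 gp [ 0.4882 -0.0536  0.3191] yaw -170.47 q6 -1.95 F [ 0.03  0.04 -3.05] M [ 0.09 -0.12  0.  ] op 0.0138 g 35.0
t 5.3 inc [-0.1592  0.6712  0.0959] [ 0.0002 -0.0002 -0.0398]
377.3582570359063 196.27854379830072
```

View pics/w2.png

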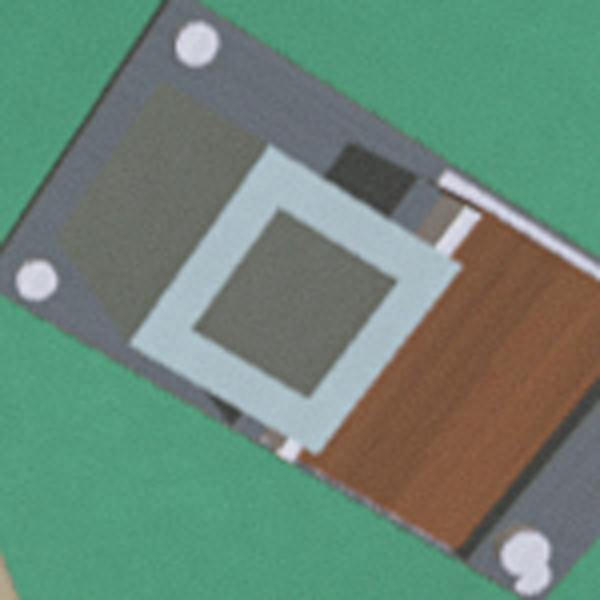

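The wrist view shows the tower-top corners at (270,147), (460,265), (320,452), (132,345) in the crop, about 1 px from the prediction.

```bash
python3 -c "
from h import *
import pickle;c=pickle.load(open('c1.pkl','rb'))
P=[plane(c,302+(x+.5)/4-.5,121+(y+.5)/4-.5,.12) for x,y in((270,147),(460,265),(320,452),(132,345))]
print(np.round(P,4),np.mean(P,0));inc([.4975,.0845,.30],196.7)"
```

```text
[[0.4576 0.0638 0.12  ]
 [0.4803 0.1226 0.12  ]
 [0.5393 0.1008 0.12  ]
 [0.517  0.0414 0.12  ]] [0.49853075 0.08212789 0.12      ]
t 5.35 inc [-0.1587  0.6608  0.0982] [ 0.0008  0.0001 -0.039 ]
```

Call:
arm_command([
  [-0.04,0.17,0,0,0,-0.01],
  [-0.08,0.34,0,0,0,-0.02],
  [-0.12,0.5,0,0,0,-0.03],
  [-0.16,0.64,0,0,0,-0.04],
  [-0.16,0.673,0,0,0,-0.04],
])

```text
t: 5.98
tool_pos: [0.498, 0.0841, 0.4861]
orientation: [0.458, -3.107, -0.001]
force: [0.2, 0.3, -1.9]
opening: 0.0138
gripper_force: 35.0
```

```bash
python3 -c "
from h import *
st();inc([.4975,.0845,.26],196.7)
c=shot('top');d=shot('side')
f=lambda a:cv2.resize(a[:,:,::-1],(390,390),interpolation=cv2.INTER_CUBIC)
cv2.imwrite('pics/ts.png',np.hstack([f(c['image'][200:300,150:250]),f(d['image'][150:280,210:340])]))"
```

```text
t 5.97 gp [0.4978 0.0841 0.3191] yaw -163.24 q6 -1.80 F [ 0.18  0.32 -1.9 ] M [ 0.09 -0.11 -0.01] op 0.0138 g 35.0
t 5.97 inc [0.0014 0.0024 0.2953] [ 0.0002 -0.0003  0.0004]
```

View pics/ts.png

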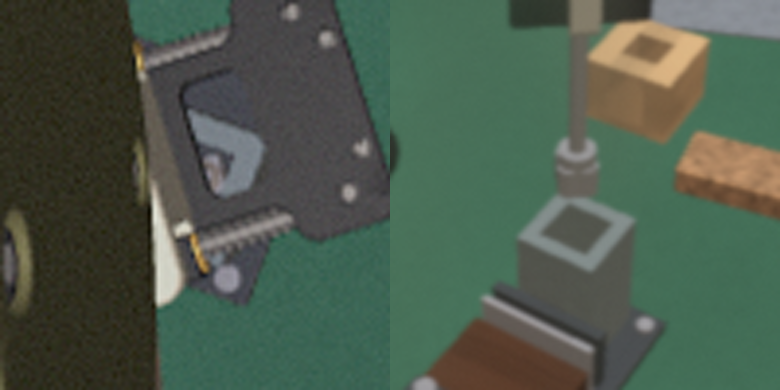

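The side panel shows the foot centred at column 577 just above the mouth, whose centre is (577,231), so they line up in that view. I check that numerically.

```bash
python3 -c "
from h import *
d=shot('side')
print(proj(d,[.498,.084,.163]),'seen col',210+(577-390+.5)/3-.5, proj(d,[.498,.083,.12]),'seen',150+231.5/3-.5)
x,y,h,w=258,205,14,30
a=d['image'][150:210,250:300].astype(int)
for r in range(30,64,4): 
  if r<60: print(r+150,a[r,10:36].sum(1).tolist())
"
```

```text
(np.float64(272.35991581245685), np.float64(211.53002808986176)) seen col 272.0 (np.float64(272.0781602726337), np.float64(225.59635467873)) seen 226.66666666666669
180 [272, 272, 272, 278, 276, 276, 279, 276, 274, 269, 266, 274, 284, 288, 285, 282, 281, 282, 281, 283, 283, 285, 287, 291, 297, 298]
184 [272, 271, 273, 272, 275, 272, 276, 274, 269, 266, 266, 275, 285, 287, 284, 283, 286, 289, 288, 288, 288, 289, 292, 302, 300, 302]
188 [271, 271, 268, 271, 272, 273, 272, 274, 274, 266, 265, 276, 286, 286, 287, 292, 296, 296, 297, 292, 290, 293, 292, 294, 300, 302]
192 [268, 270, 273, 271, 269, 275, 274, 275, 270, 267, 267, 278, 287, 283, 284, 279, 276, 275, 275, 275, 273, 277, 275, 278, 278, 278]
196 [269, 269, 272, 271, 272, 284, 331, 395, 421, 370, 295, 281, 284, 292, 320, 377, 403, 362, 303, 279, 280, 278, 275, 274, 277, 276]
200 [271, 270, 268, 273, 298, 355, 413, 446, 454, 430, 387, 353, 348, 366, 399, 434, 452, 441, 383, 311, 280, 275, 272, 273, 274, 275]
204 [273, 272, 273, 271, 273, 292, 305, 286, 277, 275, 288, 297, 304, 302, 294, 287, 292, 312, 345, 335, 290, 273, 271, 273, 270, 274]
208 [266, 270, 273, 270, 261, 251, 264, 290, 298, 303, 303, 300, 297, 296, 290, 287, 288, 288, 284, 278, 271, 268, 271, 271, 272, 270]
```

Call:
arm_command([
  [0.001,-0.005,0.06,0,0,0],
  [0.001,-0.005,0.12,0,0,0],
  [0.001,-0.005,0.17,0,0,0],
  [0.001,-0.005,0.24,0,0,0],
  [0.001,-0.005,0.3,0,0,0],
])

```text
t: 6.75
tool_pos: [0.4981, 0.0817, 0.4255]
orientation: [0.454, -3.108, -0.0]
force: [0.3, -0.5, -3.3]
opening: 0.0141
gripper_force: 35.0
```

```bash
python3 -c "
from h import *
st()"
```

```text
t 6.75 gp [0.498  0.0817 0.2585] yaw -163.36 q6 -1.80 F [ 0.3  -0.53 -3.32] M [ 0.09 -0.1   0.  ] op 0.0141 g 35.0
```

The foot is inside the shaft with no contact. I continue down.

Call:
arm_command([
  [0,0.004,0.06,0,0,0],
  [0,0.004,0.12,0,0,0],
  [0,0.004,0.18,0,0,0],
  [0,0.004,0.24,0,0,0],
  [0,0.004,0.3,0,0,0],
])

```text
t: 7.38
tool_pos: [0.498, 0.0826, 0.366]
orientation: [-0.455, 3.109, 0.0]
force: [0.3, 0.1, -2.9]
opening: 0.0137
gripper_force: 35.0
```

```bash
python3 -c "
from h import *
st()"
```

```text
t 7.38 gp [0.498  0.0826 0.199 ] yaw -163.36 q6 -1.80 F [ 0.3   0.13 -2.87] M [ 0.07 -0.09 -0.03] op 0.0137 g 35.0
```

Call:
arm_command([
  [0,0,0.015,0,0,0],
  [0,0,0.03,0,0,0],
  [0,0,0.045,0,0,0],
  [0,0,0.06,0,0,0],
  [0,0,0.06,0,0,0],
])

```text
t: 8.0
tool_pos: [0.4979, 0.0826, 0.3546]
orientation: [0.455, -3.108, -0.0]
force: [-0.2, 0.6, -2.4]
opening: 0.0136
gripper_force: 35.0
```

```bash
python3 -c "
from h import *
st()"
```

```text
t 8.00 gp [0.4979 0.0826 0.1876] yaw -163.36 q6 -1.80 F [-0.21  0.64 -2.36] M [ 0.09 -0.14 -0.  ] op 0.0136 g 35.0
```

Call:
arm_command([
  [0,0,0.005,0,0,0],
  [0,0,0.01,0,0,0],
  [0,0,0.015,0,0,0],
  [0,0,0.02,0,0,0],
  [0,0,0.02,0,0,0],
])

```text
t: 8.62
tool_pos: [0.498, 0.0825, 0.3507]
orientation: [0.455, -3.108, -0.0]
force: [-0.9, -0.5, -3.3]
opening: 0.0136
gripper_force: 35.0
```

Call:
arm_command([
  [0,0,0.002,0,0,0],
  [0,0,0.004,0,0,0],
  [0,0,0.006,0,0,0],
  [0,0,0.008,0,0,0],
  [0,0,0.008,0,0,0],
])

```text
t: 9.25
tool_pos: [0.4982, 0.0826, 0.3502]
orientation: [-0.454, 3.107, -0.0]
force: [-2.0, -0.4, 6.2]
opening: 0.0136
gripper_force: 35.0
```

```bash
python3 -c "
from h import *
st()"
```

```text
t 9.25 gp [0.4985 0.0826 0.1832] yaw -163.36 q6 -1.80 F [-1.96 -0.35  6.23] M [ 0.1   0.33 -0.01] op 0.0136 g 35.0
```

There is light contact at corner height, about 9 N. I shift slightly along the side force and feel for the square by turning.

Call:
arm_command([
  [0.005,0.001,0,0,0,0],
  [0.005,0.001,0,0,0,-0.007],
  [0.005,0.001,0,0,0,-0.014],
  [0.005,0.001,0,0,0,-0.022],
  [0.005,0.001,0,0,0,-0.022],
])

```text
t: 9.88
tool_pos: [0.4974, 0.0826, 0.3502]
orientation: [-0.563, 3.088, -0.0]
force: [-0.4, 0.0, 5.4]
opening: 0.0138
gripper_force: 35.0
```

```bash
python3 -c "
from h import *
st()"
```

```text
t 9.88 gp [0.4978 0.0826 0.1832] yaw -159.35 q6 -1.87 F [-0.42  0.03  5.4 ] M [ 0.22 -0.03 -0.04] op 0.0138 g 35.0
```

Call:
arm_command([
  [0,0,0,0,0,0.01],
  [0,0,0,0,0,0.02],
  [0,0,0,0,0,0.03],
  [0,0,0,0,0,0.044],
  [0,0,0,0,0,0.044],
])

```text
t: 10.5
tool_pos: [0.4967, 0.0825, 0.3486]
orientation: [0.348, -3.121, -0.0]
force: [0.3, -0.2, -2.3]
opening: 0.0135
gripper_force: 35.0
```

```bash
python3 -c "
from h import *
st()"
```

```text
t 10.50 gp [0.4966 0.0825 0.1816] yaw -167.29 q6 -1.73 F [ 0.3  -0.15 -2.3 ] M [ 0.2  -0.23  0.07] op 0.0135 g 35.0
```

The force let go at yaw 12.7 degrees, so the square has been found. I lower gently.

Call:
arm_command([
  [0,0,0.006,0,0,0],
  [0,0,0.012,0,0,0],
  [0,0,0.018,0,0,0],
  [0,0,0.024,0,0,0],
  [0,0,0.024,0,0,0],
])

```text
t: 11.12
tool_pos: [0.4969, 0.0825, 0.3441]
orientation: [0.347, -3.122, -0.0]
force: [-1.2, 1.1, -2.4]
opening: 0.0139
gripper_force: 35.0
```

```bash
python3 -c "
from h import *
st()"
```

```text
t 11.12 gp [0.4968 0.0825 0.1771] yaw -167.31 q6 -1.73 F [-1.16  1.11 -2.39] M [ 0.45 -0.13  0.02] op 0.0139 g 35.0
```

Call:
arm_command([
  [0,0,0.008,0,0,0],
  [0,0,0.016,0,0,0],
  [0,0,0.024,0,0,0],
  [0,0,0.032,0,0,0],
  [0,0,0.034,0,0,0],
])

```text
t: 11.75
tool_pos: [0.4969, 0.0825, 0.3374]
orientation: [0.347, -3.122, -0.0]
force: [-0.0, 1.5, -1.3]
opening: 0.0134
gripper_force: 35.0
```

```bash
python3 -c "
from h import *
st()"
```

```text
t 11.75 gp [0.4969 0.0825 0.1704] yaw -167.32 q6 -1.73 F [-0.01  1.52 -1.32] M [ 0.53 -0.06 -0.03] op 0.0134 g 35.0
```

Call:
arm_command([
  [0,0,0.002,0,0,0],
  [0,0,0.004,0,0,0],
  [0,0,0.006,0,0,0],
  [0,0,0.007,0,0,0],
  [0,0,0.007,0,0,0],
])

```text
t: 12.38
tool_pos: [0.4969, 0.0825, 0.3361]
orientation: [-0.347, 3.122, 0.0]
force: [-0.4, 0.7, -2.0]
opening: 0.0137
gripper_force: 35.0
```

```bash
python3 -c "
from h import *
st()"
```

```text
t 12.38 gp [0.4969 0.0825 0.1691] yaw -167.32 q6 -1.73 F [-0.45  0.68 -1.97] M [ 0.59 -0.07  0.01] op 0.0137 g 35.0
```

Call:
arm_command([
  [0,0,0.002,0,0,0],
  [0,0,0.004,0,0,0],
  [0,0,0.006,0,0,0],
  [0,0,0.008,0,0,0],
  [0,0,0.008,0,0,0],
])

```text
t: 13.0
tool_pos: [0.4972, 0.0825, 0.3355]
orientation: [-0.347, 3.121, -0.0]
force: [-1.7, 2.2, 5.5]
opening: 0.0135
gripper_force: 35.0
```

```bash
python3 -c "
from h import *
st()"
```

```text
t 13.00 gp [0.4974 0.0825 0.1685] yaw -167.32 q6 -1.73 F [-1.74  2.21  5.49] M [ 0.48  0.53 -0.04] op 0.0135 g 35.0
```

The key bottomed out with the grip point at 0.1685 m. I ease off a little and start turning clockwise.

Call:
arm_command([
  [0.003,0.003,-0.003,0,0,0],
  [0.003,0.003,-0.003,0,0,0.02],
  [0.003,0.003,-0.003,0,0,0.045],
  [0.003,0.003,-0.003,0,0,0.07],
  [0.003,0.003,-0.003,0,0,0.08],
])

```text
t: 13.62
tool_pos: [0.4964, 0.0831, 0.3355]
orientation: [0.048, 3.14, 0.001]
force: [-0.7, 2.2, 3.9]
opening: 0.0136
gripper_force: 35.0
```

```bash
python3 -c "
from h import *
st()
c=shot('side');cv2.imwrite('pics/s3.png',cv2.resize(c['image'][225:325,190:320,::-1],(780,600),interpolation=cv2.INTER_CUBIC))"
```

```text
t 13.62 gp [0.4965 0.0832 0.1685] yaw 178.23 q6 -1.48 F [-0.66  2.2   3.86] M [0.87 0.01 0.1 ] op 0.0136 g 35.0
```

View pics/s3.png

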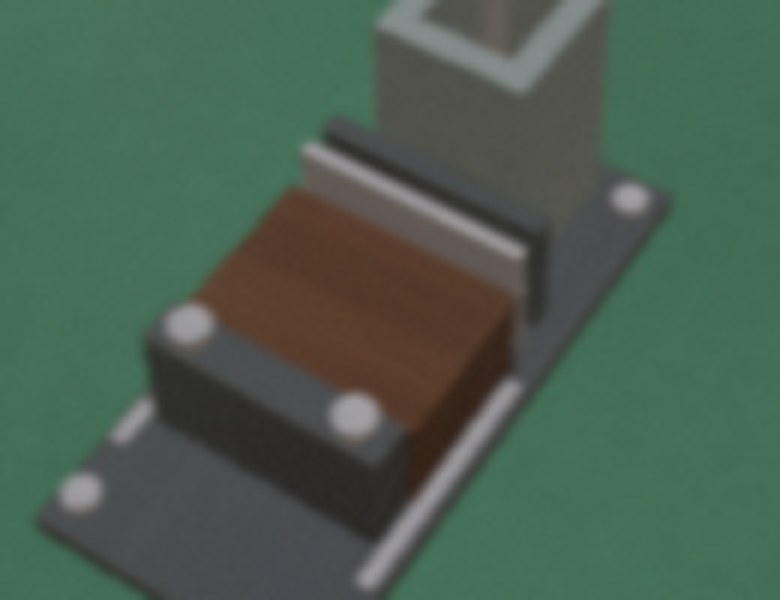

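The side view shows the jaw, plate, blank and fence, with the key in the shaft and the jaw still well short of closing the play. I go on turning in steps.

Call:
arm_command([
  [0,0.004,-0.003,0,0,0.02],
  [0,0.005,-0.003,0,0,0.04],
  [0,0.005,-0.003,0,0,0.06],
  [0,0.005,-0.003,0,0,0.08],
  [0,0.005,-0.003,0,0,0.08],
])

```text
t: 14.3
tool_pos: [0.4963, 0.0838, 0.3356]
orientation: [0.439, 3.111, -0.0]
force: [0.6, 1.2, -1.2]
opening: 0.0138
gripper_force: 35.0
```

```bash
python3 -c "
from h import *
st()"
```

```text
t 14.30 gp [0.4964 0.0838 0.1686] yaw 163.95 q6 -1.23 F [ 0.64  1.22 -1.23] M [ 0.49 -0.4   0.02] op 0.0138 g 35.0
```

Call:
arm_command([
  [0,0,0,0,0,0.015],
  [0,0,0,0,0,0.03],
  [0,0,0,0,0,0.045],
  [0,0,0,0,0,0.06],
  [0,0,0,0,0,0.06],
])

```text
t: 14.92
tool_pos: [0.4963, 0.0839, 0.3356]
orientation: [0.728, 3.056, 0.0]
force: [1.6, 1.6, -0.6]
opening: 0.0138
gripper_force: 35.0
```

```bash
python3 -c "
from h import *
st()"
```

```text
t 14.93 gp [0.4964 0.0839 0.1686] yaw 153.20 q6 -1.04 F [ 1.63  1.56 -0.58] M [ 0.56 -0.64 -0.03] op 0.0138 g 35.0
```

```bash
cat >> h.py <<'E'
O=np.array([.4977,.0832,0]);a_=np.radians(69.3);Y=np.array([np.cos(a_),np.sin(a_),0]);X=np.array([np.sin(a_),-np.cos(a_),0])
def prof(c,z,ys,xs=np.arange(-.03,.031,.002)):
    out=[]
    for y in ys:
        P=[proj(c,O+X*x+Y*y+[0,0,z]) for x in xs]; P=np.array(P,np.float32)
        out.append(cv2.remap(c['image'],P[:,0][None],P[:,1][None],cv2.INTER_LINEAR)[0].astype(float).mean(0))
    return np.array(out)
def jaw(c):
    ys=np.arange(.03,.16,.001); p=prof(c,.068,ys); g=p.sum(1)
    k=np.argmax(g[:50]); w=np.clip(g[k-4:k+5]-g[k-4:k+5].min(),0,None); pl=(w*ys[k-4:k+5]).sum()/w.sum()
    d=np.argmin(g[5:k])+5
    return pl,ys[d],g
E
python3 - <<'E'
from h import *
import pickle
c0=pickle.load(open('c0.pkl','rb'))['side']; c=shot('side')
for q in(c0,c):
    pl,d,g=jaw(q); print('plate mid %.4f dark %.3f'%(pl,d)); print(g[:60].astype(int).tolist())
    p=prof(q,.055,np.arange(.05,.16,.002)); print('red-blue z55',(p[:,0]-p[:,2]).astype(int).tolist())
E
```

```text
plate mid 0.0565 dark 0.048
[233, 233, 233, 232, 231, 229, 229, 228, 228, 228, 227, 224, 219, 210, 197, 182, 168, 159, 157, 166, 190, 228, 276, 326, 372, 405, 421, 417, 397, 365, 331, 303, 284, 273, 269, 267, 266, 265, 264, 264, 262, 260, 256, 248, 239, 227, 215, 205, 198, 194, 192, 191, 191, 191, 190, 189, 188, 186, 184, 182]
red-blue z55 [8, 11, 12, 12, 12, 12, 14, 19, 29, 38, 43, 44, 44, 44, 43, 42, 42, 42, 42, 43, 42, 42, 42, 42, 43, 44, 45, 46, 46, 46, 46, 46, 47, 47, 47, 47, 46, 46, 45, 44, 41, 32, 15, 2, -3, -3, -4, -4, -4, -3, -2, 0, 2, 3, 3]
plate mid 0.0620 dark 0.053
[238, 238, 239, 239, 239, 239, 239, 239, 238, 237, 236, 235, 234, 232, 231, 231, 229, 226, 220, 211, 196, 181, 166, 158, 162, 179, 213, 260, 315, 369, 411, 436, 440, 426, 397, 359, 325, 298, 282, 273, 269, 266, 261, 253, 243, 231, 219, 209, 201, 197, 195, 194, 194, 194, 193, 192, 191, 189, 187, 185]
red-blue z55 [-1, 0, 3, 8, 11, 13, 14, 19, 29, 38, 43, 45, 45, 44, 44, 43, 43, 43, 43, 43, 43, 43, 43, 43, 43, 44, 46, 47, 47, 47, 47, 47, 48, 48, 48, 47, 47, 47, 46, 45, 42, 32, 16, 2, -2, -3, -4, -4, -4, -3, -2, 0, 2, 3, 3]
```

The jaw has advanced 5.5 mm. I continue in small steps, comparing turn with plate travel and torque.

Call:
arm_command([
  [0,0,0,0,0,0.015],
  [0,0,0,0,0,0.03],
  [0,0,0,0,0,0.045],
  [0,0,0,0,0,0.06],
  [0,0,0,0,0,0.06],
])

```text
t: 15.6
tool_pos: [0.4963, 0.0839, 0.3356]
orientation: [1.013, 2.974, 0.0]
force: [2.5, 2.5, -2.3]
opening: 0.0135
gripper_force: 35.0
```

```bash
cat > m.py <<'E'
from h import *
st(); c=shot('side'); pl,d,g=jaw(c)
ys=np.arange(.03,.16,.001)
k=int(np.argmin(g[5:40])+5); f=np.polyfit(ys[k-2:k+3],g[k-2:k+3],2)
p=prof(c,.055,np.arange(.055,.15,.001)); r=p[:,0]-p[:,2]; yy=np.arange(.055,.15,.001)
i=np.argmax(r[:25]>30)
print('plate %.4f dark %.4f'%(pl,-f[1]/2/f[0]),'board edge %.4f'%np.interp(30,r[i-1:i+1],yy[i-1:i+1]))
E
python3 m.py
```

```text
t 15.60 gp [0.4964 0.0839 0.1686] yaw 142.39 q6 -0.85 F [ 2.54  2.46 -2.26] M [ 0.66 -0.81  0.06] op 0.0135 g 35.0
plate 0.0637 dark 0.0550 board edge 0.0673
```

Call:
arm_command([
  [0,0,0,0,0,0.015],
  [0,0,0,0,0,0.03],
  [0,0,0,0,0,0.045],
  [0,0,0,0,0,0.045],
  [0,0,0,0,0,0.045],
])

```text
t: 16.27
tool_pos: [0.4963, 0.0839, 0.3356]
orientation: [1.22, 2.895, 0.0]
force: [2.3, 1.9, -3.2]
opening: 0.0137
gripper_force: 35.0
```

```bash
python3 m.py
```

```text
t 16.27 gp [0.4963 0.0839 0.1686] yaw 134.29 q6 -0.71 F [ 2.28  1.91 -3.24] M [ 0.61 -0.92  0.12] op 0.0137 g 35.0
plate 0.0637 dark 0.0555 board edge 0.0673
```

Call:
arm_command([
  [0,0,0,0,0,0.008],
  [0,0,0,0,0,0.016],
  [0,0,0,0,0,0.016],
  [0,0,0,0,0,0.016],
  [0,0,0,0,0,0.016],
])

```text
t: 16.95
tool_pos: [0.4962, 0.0839, 0.3357]
orientation: [-1.295, -2.862, 0.0]
force: [2.6, 2.3, -4.9]
opening: 0.0134
gripper_force: 35.0
```

```bash
python3 m.py; python3 m.py; python3 -c "
from h import *
import pickle
def f(c):
    ys=np.arange(.03,.07,.001); g=prof(c,.068,ys).sum(1); return g.astype(int)[10:].tolist()
print(f(shot('side')))"
```

```text
t 16.95 gp [0.4962 0.0839 0.1687] yaw 131.31 q6 -0.66 F [ 2.58  2.27 -4.92] M [ 0.67 -1.11  0.17] op 0.0134 g 35.0
plate 0.0637 dark 0.0555 board edge 0.0673
t 17.00 gp [0.4962 0.0839 0.1687] yaw 131.31 q6 -0.66 F [ 2.89  1.86 -4.35] M [ 0.61 -1.13  0.18] op 0.0137 g 35.0
plate 0.0637 dark 0.0555 board edge 0.0673
[240, 240, 239, 238, 236, 235, 233, 232, 232, 231, 229, 225, 217, 206, 192, 181, 179, 192, 222, 267, 318, 368, 407, 428, 429, 412, 380, 344, 313, 291, 279]
```

The plate has stopped while the gap darkens and the torque rises, which puts the force near 11 N. One more 3-degree step gives margin, then a last check.

Call:
arm_command([
  [0,0,0,0,0,0.008],
  [0,0,0,0,0,0.016],
  [0,0,0,0,0,0.016],
  [0,0,0,0,0,0.016],
  [0,0,0,0,0,0.016],
])

```text
t: 17.73
tool_pos: [0.4962, 0.0839, 0.3357]
orientation: [-1.367, -2.829, 0.0]
force: [3.4, 1.5, -6.2]
opening: 0.0139
gripper_force: 35.0
```

```bash
python3 m.py; python3 -c "
from h import *
import pickle
c=pickle.load(open('c0.pkl','rb'))['side'];d=shot('side')
f=lambda a:cv2.resize(a[230:285,235:290,::-1],(390,390),interpolation=cv2.INTER_CUBIC)
cv2.imwrite('pics/j.png',np.hstack([f(c['image']),f(d['image'])]))"
```

```text
t 17.73 gp [0.4962 0.0839 0.1687] yaw 128.43 q6 -0.61 F [ 3.36  1.47 -6.21] M [ 0.57 -1.2   0.18] op 0.0139 g 35.0
plate 0.0637 dark 0.0557 board edge 0.0673
```

View pics/j.png

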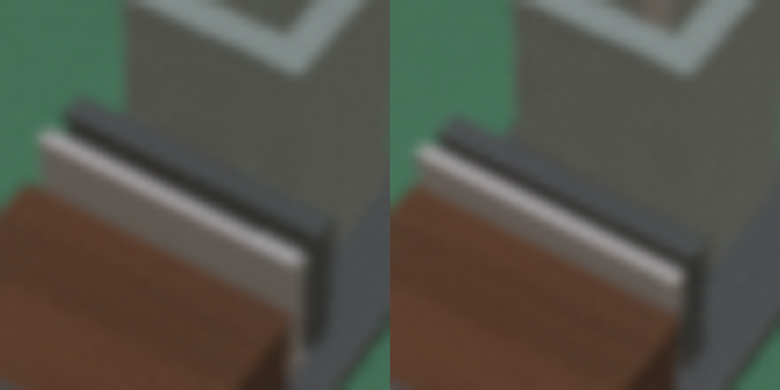

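The jaw-to-plate gap is visibly narrower than at the start (right panel against left), consistent with the springs pressed back 2 to 2.5 mm. I release and rise.

Call:
arm_command([
  [0,0,0,0,0,0],
  [0,0,0,0,0,0],
  [0,0,0,0,0,0],
  [0,0,0,0,0,0],
  [0,0,0,0,0,0],
], fingers=-1)

```text
t: 18.45
tool_pos: [0.4962, 0.0839, 0.3358]
orientation: [-1.367, -2.829, 0.0]
force: [-0.3, 0.7, 0.1]
opening: 0.0592
gripper_force: 0.0
```

Call:
arm_command([
  [0,0,0,0,0,0],
  [0,0,0,0,0,0],
  [0,0,-0.05,0,0,0],
  [0,0,-0.15,0,0,0],
  [0,0,-0.3,0,0,0],
])

```text
t: 19.08
tool_pos: [0.496, 0.0839, 0.3962]
orientation: [-1.366, -2.828, 0.001]
force: [0.3, 0.0, 0.3]
opening: 0.0928
gripper_force: 0.0
```

Call:
arm_command([
  [0,0,-0.2,0,0,0],
  [0,0,-0.4,0,0,0],
  [0,0,-0.4,0,0,0],
  [0,0,-0.4,0,0,0],
  [0,0,-0.4,0,0,0],
])

```text
t: 19.7
tool_pos: [0.496, 0.0839, 0.4743]
orientation: [-1.366, -2.827, 0.002]
force: [0.5, -0.2, 0.4]
opening: 0.0929
gripper_force: 0.0
```

```bash
python3 m.py; python3 -c "
from h import *
d=shot('side')
cv2.imwrite('pics/e.png',cv2.resize(d['image'][120:320,170:370,::-1],(600,600),interpolation=cv2.INTER_CUBIC))"
```

```text
t 19.70 gp [0.4956 0.0838 0.3073] yaw 128.42 q6 -0.60 F [ 0.51 -0.25  0.37] M [ 0.   -0.15 -0.03] op 0.0929 g 0.0
plate 0.0637 dark 0.0555 board edge 0.0672
```

View pics/e.png

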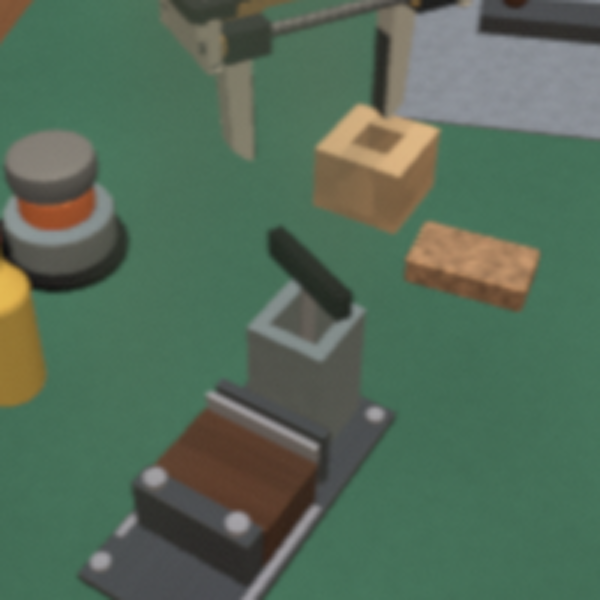

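The key stands upright in the shaft, the blank is clamped, and the gripper is clear. I hand in.

```bash
python3 -c "
from plant import *
print(close_job())"
```

```text
the job is handed in; nothing more can be done
None
```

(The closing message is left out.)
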